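# Load two reagent bottles into a sloped cell rack

## Task

Put the small red bottle and the small amber bottle into the white sloped three-cell rack, each in the cell whose colour tag matches (red bottle at the red tag, amber bottle at the orange tag), leaving the cell with the blue tag empty. They are glass: lower each one gently down the slant of its cell, clear of the divider tops, until its foot is down on the cell floor, and only then let go; it may then lean on the front wall of the cell. Do not disturb the yellow-capped bottle, the beaker or the petri dish.

Things in the scene. Friction and masses are not known exactly. Their poses are not given: they have to be found in the camera images.
- rack: fixed white three-cell tray leaning 30 degrees to the front (-x, the ledge side) on a level grey foot, 130 x 206 x 80 mm over all. Origin: on the table under the middle cell's floor centre (36 mm up); y along the row, x to the back, z up. Cells at 72 mm pitch, open up and to the front. A level ledge 8 mm high in front carries a colour tag before each cell, 68 mm before its floor centre.
- tag_red: flat red tag, 26 x 36 x 4 mm, fixed on the ledge in front of one cell; it names that cell. Origin: centre of its underside, z up, x to the back of the rack.
- tag_orange: flat orange tag, 26 x 36 x 4 mm, fixed on the ledge in front of one cell; it names that cell. Origin: centre of its underside, z up, x to the back of the rack.
- tag_blue: flat blue tag, 26 x 36 x 4 mm, fixed on the ledge in front of one cell; it names that cell. Origin: centre of its underside, z up, x to the back of the rack.
- cell_red (a point): centre of the floor of the cell behind the red tag. z: out along the cell's axis, 30 degrees from vertical; x: up the slope to the back; y: along the row. Cell inside 52 mm (y) x 50 mm (x). Heights above the floor along z: front wall 42, back wall 32, dividers and end walls 30 mm. Dividers are 20 mm thick, other walls 5 mm.
- cell_orange (a point): centre of the floor of the cell behind the orange tag. z: out along the cell's axis, 30 degrees from vertical; x: up the slope to the back; y: along the row. Cell inside 52 mm (y) x 50 mm (x). Heights above the floor along z: front wall 42, back wall 32, dividers and end walls 30 mm. Dividers are 20 mm thick, other walls 5 mm.
- cell_blue (a point): centre of the floor of the cell behind the blue tag. z: out along the cell's axis, 30 degrees from vertical; x: up the slope to the back; y: along the row. Cell inside 52 mm (y) x 50 mm (x). Heights above the floor along z: front wall 42, back wall 32, dividers and end walls 30 mm. Dividers are 20 mm thick, other walls 5 mm. This cell stays empty.
- red_bottle: small closed round bottle with red contents and white cap, 42 mm diameter, 94 mm high; straight-sided from the foot up to 58 mm, narrowing above to a 28 mm cap; about 90 g. Starts upright on the table; let go in a cell, it leans forward a little on to the front wall. Origin: centre of its underside, z towards the cap.
- amber_bottle: small closed round bottle of brown (amber) glass with black cap, 39 mm diameter, 89 mm high; straight-sided from the foot up to 55 mm, narrowing above to a 26 mm cap; about 80 g. Starts upright on the table; let go in a cell, it leans forward a little on to the front wall. Origin: centre of its underside, z towards the cap.
- yellow_cap_bottle: bystander: pale bottle with yellow cap, 44 mm diameter, 107 mm high. Origin: centre of its underside.
- beaker: bystander: clear beaker, 74 mm diameter, 94 mm high. Origin: centre of its underside.
- petri_dish: bystander: flat petri dish, 88 mm diameter, 14 mm high. Origin: centre of its underside.

How it is judged (in metres and radians):
At the end, for the whole second after the job is handed in: Each bottle is in the cell of its own tag: foot centre within 12 mm of the cell floor's centre along x and y and at most 10 mm above the floor, axis within 0.30 rad of the cell's axis (leaning on the front wall is fine), cap up, at rest and released (z of red_bottle in the frame of cell_red between -0.004 and 0.01 m and angle between the z axis of red_bottle and the z axis of cell_red, either way round below 0.3 rad and x of red_bottle in the frame of cell_red between -0.012 and 0.012 m and y of red_bottle in the frame of cell_red between -0.012 and 0.012 m and angle between each of red_bottle, amber_bottle's own z axis and vertical below 0.9 rad and linear speed of each of red_bottle, amber_bottle below 0.02 m/s and angular speed of each of red_bottle, amber_bottle below 0.2 rad/s and z of amber_bottle in the frame of cell_orange between -0.004 and 0.01 m and angle between the z axis of amber_bottle and the z axis of cell_orange, either way round below 0.3 rad and x of amber_bottle in the frame of cell_orange between -0.012 and 0.012 m and y of amber_bottle in the frame of cell_orange between -0.012 and 0.012 m); the robot touches nothing.
It fails at once if a bottle is dropped or thrown into the rack (faster than 0.45 m/s within 60 mm of a cell floor centre) ((linear speed of red_bottle above 0.45 m/s and (distance between red_bottle and cell_red below 0.06 m or distance between red_bottle and cell_orange below 0.06 m or distance between red_bottle and cell_blue below 0.06 m)) or (linear speed of amber_bottle above 0.45 m/s and (distance between amber_bottle and cell_red below 0.06 m or distance between amber_bottle and cell_orange below 0.06 m or distance between amber_bottle and cell_blue below 0.06 m))).
It fails at once if a bottle is forced against the rack (over 60 N) (contact force between any of red_bottle, amber_bottle and rack above 60 N).
It fails at once if the yellow-capped bottle, the beaker or the petri dish is shifted by more than 20 mm (distance of any of yellow_cap_bottle, beaker, petri_dish from where it was at the start of the episode above 0.02 m).
It also fails if it takes over 54 s, if anything falls off the work surface, if the arm or the gripper's body presses on something with over 40 N, if the wrist force passes 120 N, or if a joint passes its speed limit or range.

## Robot

A 7-joint arm with a two-finger parallel gripper is mounted at the origin on a cart in front of the work surface, level with it; the furniture and walls round the work are solid. World frame = base frame: x ahead of the robot, y to its left, z up, the work surface at z = 0. Lengths are in m, angles in degrees, forces in N, time in s.
With the tool pointing down it reaches from about 0.425 to 0.875 m from the base axis. Payload 4.7 kg.
Tool frame: the origin (TCP) lies between the finger pads; the fingertips stand 8 mm ahead of it and the grasp point (between the pads) lies 11 mm behind it (env.tip_extent is the distance from the TCP to the fingertips, in m); z points along the fingers, y is the line along which they close (so a half turn about z gives the same grasp; the last joint's range is limited). The gripper opens to 87 mm and grips with 3 to 60 N. Pads are 19 mm wide; open, the fingers measure 117 mm over their backs; the gripper's body (75 mm by 190 mm) begins 51 mm behind the grasp point.
Start: joints at [75.235, 18.392, -4.016, 83.108, 1.295, 78.541, -3.26], TCP at [0.174, -0.626, 0.231] pointing down, gripper open.
Joint ranges: [-163.93, 163.93], [-17.29, 119.83], [-79.2, 71.16], [3.27, 140.29], [-89.18, 269.18], [5.43, 117.66], [-154.24, 154.24]. Speed limits (degrees/s): [147.25, 147.25, 180, 180, 180, 180, 180].

## Interface

Orientations are given as [roll, pitch, yaw] about the fixed x, y, z axes, in that order (R = Rz(yaw) Ry(pitch) Rx(roll)).
In Python, from cell import sensors, vision, workorder, env gives the robot as it stands.
- The arm moves only by the tool drive_tool, never from a script. Its argument "moves" is a list of rows, each an object of numbers: "x", "y", "z": the shift along the tool's x, y, z in mm; "rx", "ry", "rz": the turn, a rotation vector about the tool's x, y, z in rad; "fingers": the closure, from -1 (fully open) to 1 (shut). In form: [{"x": .., "y": .., "z": .., "rx": .., "ry": .., "rz": .., "fingers": ..}, ...]. A call has 1 to 20 rows; each row is the pose to reach, as a shift and turn from the pose commanded when the call began, along the tool's axes at that moment; what a row does not reach only later rows make up. A row lasts 1/8 s, in which the tool goes at most 62.5 mm and 10.7 degrees, less where a joint would pass 70% of its speed; a pose out of reach is approached as far as the arm can. A call with a gripper value outside its range is refused whole. The fingers move at their own pace and stop on an object; "force" is the grip in N (left out, the last holds). Time passes only in rows, so rows that repeat a pose let the fingers close. It gives the time, the measured TCP pose, the force, the opening and the grip force at its end, in the units of the state.
- sensors.get_obs(): the state, without advancing time (a new reading comes with each control period).
- vision.read_camera(name): name is "scene" or "top"; returns a dict with "image" (420x560x3 uint8, red, green, blue), "fx", "fy", "cx", "cy" (pixels), "k1" (the pictures are not rectified: a ray, as slopes to the right and down, at radius r is drawn at 1 + k1 r^2 times it, then the intrinsics apply), "R" (3x3) and "t" (3): a world point X has camera coordinates R X + t. Camera axes: x right, y down, z forward; pixel columns grow to the right and rows downward; lengths in m; the calibration is good to about 2 mm. A picture is of the moment at which its call begins. There is no depth.
- workorder.sign_off(): hands the job in; it is judged then, once.
The state is a dict: "time_s": time; "qpos": joint angles; "joint_velocities": joint speeds; "effort": joint torques, N m; "tool_pos": TCP position; "tool_rot": TCP orientation; "force": force on the tool from outside, world axes, zero at the start; "wrist_torque": the same for the moment, N m; "grip_width": finger opening in m; "grasp_force": force on a finger pad.
Only numpy, scipy, OpenCV 4.12 (cv2) and the standard library are available. Lean on these libraries where they do the work, as an engineer would, in place of code of your own. Each camera call takes 0.05 s, during which the arm holds its last target. There are 200 camera calls.

## Working session

There is one attempt and no reset: what is moved stays moved. The work goes in short steps, Python scripts to look and compute and a tool call to move; the robot and the scene stay as the last step left them, time stands still between calls to the robot, and variables do not carry over. Pictures are saved under pics/ and viewed, at most 10 in all, crops included, and the job is handed in when it is done.

Besides the shell and the picture viewer there is one more tool, called after "Emit:" as name(argument=value, ...), one argument or row to a line, values as JSON. drive_tool: Moves the arm, as the interface text tells. Its arguments: {"type":"object","properties":{"moves":{"type":"array"},"force":{"type":"number"}},"required":["moves"]}

```bash
mkdir -p pics; ls
python3 - <<'E'
from cell import sensors, vision, workorder, env
import cv2,numpy as np
o=sensors.get_obs()
print(o, env.tip_extent)
for n in("scene","top"):
    c=vision.read_camera(n); cv2.imwrite(f"pics/{n}0.png",c["image"][...,::-1])
    np.savez(f"{n}0.npz",**c)
    print(n,{k:c[k] for k in c if k!="image"})
E
```

```text
pics
{'time_s': 0.0, 'qpos': array([75.23651492, 18.43939951, -4.01450387, 83.17547056,  1.29715429,
       78.53803503, -3.25886951]), 'joint_velocities': array([-0.09408203,  0.0184089 ,  0.03942116, -0.04901652,  0.0417276 ,
        0.05168184,  0.07562106]), 'effort': array([ 8.35619267e-04, -4.91290784e+01, -4.03892091e-01, -3.12521982e+01,
       -6.40306226e-02,  4.37714683e-02,  1.86629445e-04]), 'tool_pos': array([ 0.17427253, -0.62565641,  0.22945251]), 'tool_rot': array([-1.79892450e+02,  8.06171748e-03,  1.55738403e+01]), 'force': array([-0.17314337,  0.73926604,  0.56802831]), 'wrist_torque': array([-0.01970146, -0.01966351, -0.03710712]), 'grasp_force': 0.0, 'grip_width': 0.08728307478224796} 0.008
scene {'fx': 382.9378023110326, 'fy': 382.9378023110326, 'cx': 282.5435352401959, 'cy': 211.82905199128962, 'k1': -0.02207600840659308, 'R': array([[-0.74848494, -0.66278204,  0.02214199],
       [-0.330146  ,  0.34346362, -0.87922486],
       [ 0.57512948, -0.66539666, -0.47589219]]), 't': array([0.43449335, 0.2178212 , 0.54171106])}
top {'fx': 474.57781365769017, 'fy': 474.57781365769017, 'cx': 280.7291820436502, 'cy': 211.7605902390369, 'k1': -0.11144269403630648, 'R': array([[ 0.02525547, -0.99945406,  0.02130107],
       [-0.99521086, -0.02714963, -0.09390546],
       [ 0.09443251, -0.01882743, -0.99535322]]), 't': array([-0.01633837,  0.60707977,  1.15613304])}
```

View pics/scene0.png

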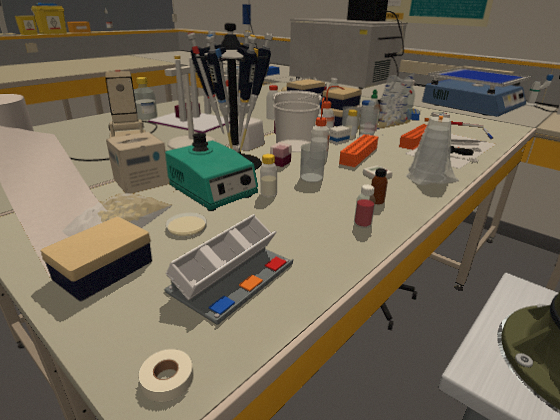

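View pics/top0.png

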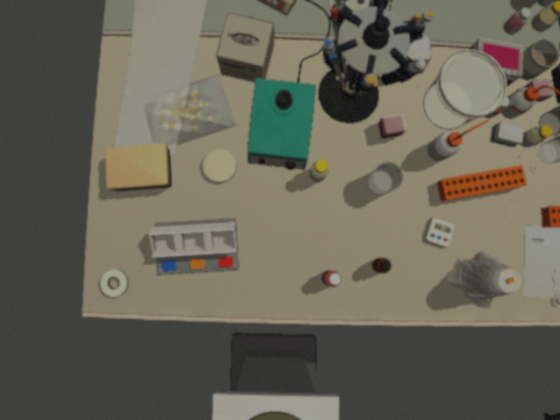

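The scene picture shows the rack with its tags (222,305), (248,283) and (276,264), the red bottle at (365,207) and the amber bottle at (380,187). The top view shows the tags at (169,266), (198,264) and (226,262), the red bottle at (332,278) and the amber bottle at (382,265). The yellow cap is at (320,168), the beaker at (381,182) and the petri dish at (219,165).

```bash
cat > h.py <<'E'
import numpy as np,cv2
def ray(c,u,v):
    d=np.array([(u-c["cx"])/c["fx"],(v-c["cy"])/c["fy"]]);p=d.copy()
    for _ in range(20): p=d/(1+c["k1"]*(p@p))
    R=c["R"]; return -R.T@c["t"], R.T@np.r_[p,1]
def plane(c,u,v,z):
    o,d=ray(c,u,v); return o+d*(z-o[2])/d[2]
def proj(c,X):
    q=c["R"]@np.asarray(X)+c["t"]; p=q[:2]/q[2]; p=p*(1+c["k1"]*(p@p))
    return c["fx"]*p[0]+c["cx"],c["fy"]*p[1]+c["cy"]
def blob(c,lo,hi,box):
    h=cv2.cvtColor(np.ascontiguousarray(c["image"]),cv2.COLOR_RGB2HSV); x0,y0,x1,y1=box
    s=h[y0:y1,x0:x1].astype(int); s[...,0]=(s[...,0]+20)%180
    m=cv2.inRange(s,np.array(lo),np.array(hi)).astype(np.uint8)
    n,l,st,ce=cv2.connectedComponentsWithStats(m)
    k=1+np.argmax(st[1:,4]); return ce[k]+[x0,y0], st[k]+[x0,y0,0,0,0]
E
python3 - <<'E'
from h import *
T=dict(np.load("top0.npz"));S=dict(np.load("scene0.npz"))
# hue shifted by +20: red 10..30, orange 28..38, blue 115..145
tags={"red":(12,27),"orange":(27,42),"blue":(115,145)}
for n,(a,b) in tags.items():
    for c,box,nm in((T,(155,255,240,275),"T"),(S,(205,255,300,320),"S")):
        ce,st=blob(c,(a,130,80),(b,255,255),box); print(n,nm,ce.round(1),st,plane(c,*ce,.012).round(4))
up=[]
for c,box in((T,(305,255,405,295)),(S,(340,160,400,235)),(T,(195,140,335,190)),(T,(135,215,250,280))):
    x0,y0,x1,y1=box; k=min(800//(x1-x0),6); up.append(cv2.resize(c["image"][y0:y1,x0:x1],None,fx=5,fy=5,interpolation=cv2.INTER_CUBIC))
W=max(u.shape[1] for u in up)
a=np.zeros((600,800,3),np.uint8)
a[:200,:500]=up[0]; a[:375,500:800]=up[1]; a[220:545,:575]=0
u=up[3]; a[220:545,:500]=u[:, :500]
cv2.imwrite("pics/crop.png",a[...,::-1])
E
```

```text
red T [225.4 261.7] [219 257  14  11 141] [0.4794 0.1348 0.012 ]
red S [275.2 263.1] [265 256  21  15 172] [0.4781 0.1368 0.012 ]
orange T [196.8 263.4] [190 258  15  11 146] [0.4731 0.2065 0.012 ]
orange S [250.3 282.4] [239 275  24  16 214] [0.4714 0.2086 0.012 ]
blue T [168.3 265.2] [162 261  14  10 122] [0.4664 0.2783 0.012 ]
blue S [221.5 304.6] [209 296  26  18 231] [0.465  0.2797 0.012 ]
```

View pics/crop.png

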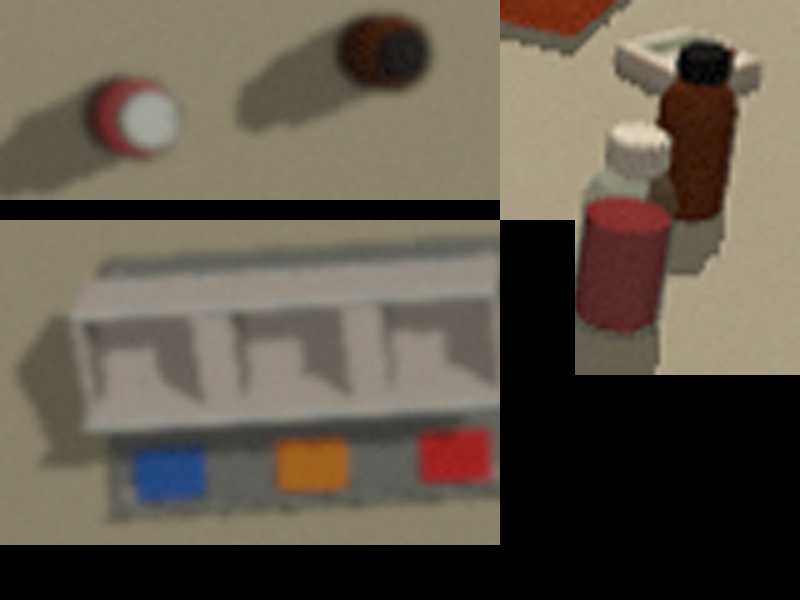

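The crop shows the red bottle's cap top at about (335,279) in the top view and (367.8,186) in the scene view. The amber cap is at about (386,265.6) in the top view and (381,169) in the scene view. All three cells are empty.

```bash
cat >> h.py <<'E'
def tri(T,a,S,b):
    (o,d),(p,e)=ray(T,*a),ray(S,*b); s=np.linalg.lstsq(np.c_[d,-e],p-o,rcond=None)[0]
    return (o+s[0]*d+p+s[1]*e)/2, np.linalg.norm(o+s[0]*d-p-s[1]*e)
from scipy.spatial.transform import Rotation as Ro
def rel(pos,rpy):   # goal TCP -> tool-frame shift mm, rotvec from measured pose
    from cell import sensors
    o=sensors.get_obs(); R=Ro.from_euler("xyz",o["tool_rot"],degrees=True)
    G=Ro.from_euler("xyz",rpy,degrees=True) if not isinstance(rpy,Ro) else rpy
    return (R.inv().apply(np.asarray(pos)-o["tool_pos"])*1e3).round(1),(R.inv()*G).as_rotvec().round(4)
E
python3 - <<'E'
from h import *
T=dict(np.load("top0.npz"));S=dict(np.load("scene0.npz"))
# caps: bright low-saturation / dark
wT,sT=blob(T,(0,0,120),(200,70,255),(326,270,345,288)); print("white T",wT,sT)
bT,s2=blob(T,(0,0,0),(200,255,45),(370,255,400,275)); print("black T",bT,s2)
bS,s3=blob(S,(0,0,0),(200,255,32),(370,165,392,180)); print("black S",bS,s3)
print("red cap",plane(T,*wT,.094),plane(T,335,279.3,.094),plane(S,367.8,186,.094),tri(T,wT,S,(367.8,186)))
print("amb cap",plane(T,*bT,.089),plane(T,386,265.6,.089),plane(S,381.2,169.2,.089))
# red body (contents) & whole amber silhouette
rT,s=blob(T,(5,90,40),(25,255,255),(315,262,345,292)); rS,s4=blob(S,(5,90,40),(25,255,255),(350,195,378,230)); print("red body",rT,s,rS,s4)
# foot checks: project nominal foot centre
for n,ul,z in(("red",wT,.094),("amb",bT,.089)):
    X=plane(T,*ul,z); print(n,"foot scene px",proj(S,[X[0],X[1],0]),"top px",proj(T,[X[0],X[1],0]))
for n,u,z in(("yellow",(320,162),.107),("petri",(219,165),.014),("beaker",(381,182),.0)): print(n,plane(T,*u,z).round(3))
E
```

```text
white T [337.78111588 278.54077253] [329 270  16  18 233]
black T [380.91044776 265.8358209 ] [373 260  17  12 134]
black S [380.49275362 172.44927536] [376 169  10   8  69]
red cap [ 0.44767707 -0.1367483   0.094     ] [ 0.44577229 -0.13023005  0.094     ] [ 0.44721927 -0.12882186  0.094     ] (array([ 0.44907967, -0.13627604,  0.09095458]), np.float64(0.003540626884273017))
amb cap [ 0.47938475 -0.23987276  0.089     ] [ 0.48017832 -0.25211904  0.089     ] [ 0.48021814 -0.25073558  0.089     ]
red body [327.10843373 277.54216867] [323 271  12  15  83] [363.85211268 212.24178404] [355 199  19  28 426]
red foot scene px (np.float64(364.21543536698056), np.float64(221.7365009033542)) top px (np.float64(332.5689600596591), np.float64(276.83888111773126))
amb foot scene px (np.float64(374.39984665267906), np.float64(202.89124759200752)) top px (np.float64(372.8858153380028), np.float64(265.17512904130933))
yellow [ 0.72  -0.089  0.107]
petri [0.724 0.16  0.014]
beaker [ 0.695 -0.26   0.   ]
```

Run:
```python
from h import *
print(rel((.480,-.2515,.15),(180,0,5.2)),rel((.480,-.2515,.04),(180,0,5.2)))
```

```text
(array([ 394.9, -278.2,   80. ]), array([-0.0017,  0.0002,  0.1811])) (array([ 394.9, -278. ,  190. ]), array([-0.0017,  0.0002,  0.1811]))
```

Emit:
drive_tool(
  moves=[
    {"x": 45,"y": -32,"z": 8,"rz": 0.02},
    {"x": 90,"y": -64,"z": 16,"rz": 0.04},
    {"x": 135,"y": -96,"z": 26,"rz": 0.06},
    {"x": 180,"y": -127,"z": 36,"rz": 0.08},
    {"x": 225,"y": -159,"z": 46,"rz": 0.1},
    {"x": 270,"y": -190,"z": 54,"rz": 0.12},
    {"x": 315,"y": -222,"z": 62,"rz": 0.14},
    {"x": 350,"y": -247,"z": 70,"rz": 0.16},
    {"x": 380,"y": -268,"z": 76,"rz": 0.18},
    {"x": 395,"y": -278,"z": 80,"rz": 0.181},
    {"x": 395,"y": -278,"z": 80,"rz": 0.181},
    {"x": 395,"y": -278,"z": 80,"rz": 0.181},
  ],
)

```text
invalid input at $.moves[0]: expected keys x, y, z, rx, ry, rz, fingers
```

Emit:
drive_tool(
  moves=[
    {"x": 45,"y": -32,"z": 8,"rx": 0,"ry": 0,"rz": 0.02,"fingers": -1},
    {"x": 90,"y": -64,"z": 16,"rx": 0,"ry": 0,"rz": 0.04,"fingers": -1},
    {"x": 135,"y": -96,"z": 26,"rx": 0,"ry": 0,"rz": 0.06,"fingers": -1},
    {"x": 180,"y": -127,"z": 36,"rx": 0,"ry": 0,"rz": 0.08,"fingers": -1},
    {"x": 225,"y": -159,"z": 46,"rx": 0,"ry": 0,"rz": 0.1,"fingers": -1},
    {"x": 270,"y": -190,"z": 54,"rx": 0,"ry": 0,"rz": 0.12,"fingers": -1},
    {"x": 315,"y": -222,"z": 62,"rx": 0,"ry": 0,"rz": 0.14,"fingers": -1},
    {"x": 350,"y": -247,"z": 70,"rx": 0,"ry": 0,"rz": 0.16,"fingers": -1},
    {"x": 380,"y": -268,"z": 76,"rx": 0,"ry": 0,"rz": 0.18,"fingers": -1},
    {"x": 395,"y": -278,"z": 80,"rx": 0,"ry": 0,"rz": 0.181,"fingers": -1},
    {"x": 395,"y": -278,"z": 80,"rx": 0,"ry": 0,"rz": 0.181,"fingers": -1},
    {"x": 395,"y": -278,"z": 80,"rx": 0,"ry": 0,"rz": 0.181,"fingers": -1},
  ],
)

```text
time_s: 1.6
tool_pos: [0.4795, -0.2534, 0.1504]
tool_rot: [180.0, 0.0, 5.1]
force: [0.1, -0.8, 0.1]
grip_width: 0.0868
grasp_force: 0.0
```

Run:
```python
from h import *
from cell import sensors
print(sensors.get_obs()["qpos"],rel((.480,-.2515,.04),(180,0,5.2)))
```

```text
[ 45.3596161    9.80127379 -22.30932935 103.75173638   4.0668043
  67.25097789 -63.0993227 ] (array([  0.7,  -1.9, 110.4]), array([ 0.0004,  0.0009, -0.0012]))
```

Emit:
drive_tool(
  moves=[
    {"x": 1,"y": -2,"z": 40,"rx": 0,"ry": 0,"rz": 0,"fingers": -1},
    {"x": 1,"y": -2,"z": 80,"rx": 0,"ry": 0,"rz": 0,"fingers": -1},
    {"x": 1,"y": -2,"z": 100,"rx": 0,"ry": 0,"rz": 0,"fingers": -1},
    {"x": 1,"y": -2,"z": 110,"rx": 0,"ry": 0,"rz": 0,"fingers": -1},
    {"x": 1,"y": -2,"z": 110,"rx": 0,"ry": 0,"rz": 0,"fingers": -1},
    {"x": 1,"y": -2,"z": 110,"rx": 0,"ry": 0,"rz": 0,"fingers": 0.2},
    {"x": 1,"y": -2,"z": 110,"rx": 0,"ry": 0,"rz": 0,"fingers": 0.4},
    {"x": 1,"y": -2,"z": 110,"rx": 0,"ry": 0,"rz": 0,"fingers": 1},
    {"x": 1,"y": -2,"z": 110,"rx": 0,"ry": 0,"rz": 0,"fingers": 1},
    {"x": 1,"y": -2,"z": 110,"rx": 0,"ry": 0,"rz": 0,"fingers": 1},
    {"x": 1,"y": -2,"z": 110,"rx": 0,"ry": 0,"rz": 0,"fingers": 1},
  ],
  force=15,
)

```text
time_s: 2.98
tool_pos: [0.4812, -0.2503, 0.0405]
tool_rot: [180.0, 0.0, 5.2]
force: [-0.1, 0.2, 0.5]
grip_width: 0.0376
grasp_force: 15.0
```

Run:
```python
from h import *
from cell import sensors
o=sensors.get_obs();print(o["tool_pos"],o["grip_width"],o["grasp_force"],o["force"])
b=np.array([.9959,.0904,0]);ax=-.5*b+np.array([0,0,.866])
C=np.array([.5400,.2136,.036])
R=Ro.from_euler("z",5.2,degrees=True)*Ro.from_euler("x",180,degrees=True)*Ro.from_euler("y",30,degrees=True)
print(R.as_matrix()[:,2],ax)
off=o["tool_pos"][2]-0   # TCP height above foot
for d in(.09,0): print(C+ax*(off+d),rel(C+ax*(off+d),R))
```

```text
[ 0.48115893 -0.25033114  0.0405366 ] 0.03756520005591825 14.999231128022075 [-0.10060154  0.19897281  0.4660937 ]
[ 0.4979422   0.04531629 -0.8660254 ] [-0.49795 -0.0452   0.866  ]
[0.4749993  0.20769975 0.1490447 ] (array([  35.4, -456.7, -108.6]), array([2.000e-04, 5.236e-01, 1.000e-04]))
[0.5198148  0.21176775 0.0711047 ] (array([  80.4, -456.7,  -30.7]), array([2.000e-04, 5.236e-01, 1.000e-04]))
```

Emit:
drive_tool(
  moves=[
    {"x": 0,"y": 0,"z": -20,"rx": 0,"ry": 0,"rz": 0,"fingers": 1},
    {"x": 0,"y": 0,"z": -60,"rx": 0,"ry": 0,"rz": 0,"fingers": 1},
    {"x": 0,"y": 0,"z": -110,"rx": 0,"ry": 0,"rz": 0,"fingers": 1},
    {"x": 0,"y": -20,"z": -150,"rx": 0,"ry": 0,"rz": 0,"fingers": 1},
    {"x": 0,"y": -60,"z": -160,"rx": 0,"ry": 0,"rz": 0,"fingers": 1},
    {"x": 5,"y": -105,"z": -160,"rx": 0,"ry": 0.05,"rz": 0,"fingers": 1},
    {"x": 10,"y": -150,"z": -160,"rx": 0,"ry": 0.12,"rz": 0,"fingers": 1},
    {"x": 15,"y": -195,"z": -160,"rx": 0,"ry": 0.2,"rz": 0,"fingers": 1},
    {"x": 20,"y": -240,"z": -160,"rx": 0,"ry": 0.28,"rz": 0,"fingers": 1},
    {"x": 25,"y": -285,"z": -160,"rx": 0,"ry": 0.36,"rz": 0,"fingers": 1},
    {"x": 30,"y": -330,"z": -160,"rx": 0,"ry": 0.44,"rz": 0,"fingers": 1},
    {"x": 35,"y": -375,"z": -155,"rx": 0,"ry": 0.5,"rz": 0,"fingers": 1},
    {"x": 35,"y": -415,"z": -140,"rx": 0,"ry": 0.5236,"rz": 0,"fingers": 1},
    {"x": 35,"y": -440,"z": -125,"rx": 0,"ry": 0.5236,"rz": 0,"fingers": 1},
    {"x": 35,"y": -457,"z": -109,"rx": 0,"ry": 0.5236,"rz": 0,"fingers": 1},
    {"x": 35,"y": -457,"z": -109,"rx": 0,"ry": 0.5236,"rz": 0,"fingers": 1},
    {"x": 35,"y": -457,"z": -109,"rx": 0,"ry": 0.5236,"rz": 0,"fingers": 1},
  ],
)

```text
time_s: 5.1
tool_pos: [0.475, 0.2068, 0.1498]
tool_rot: [180.0, -30.0, 5.1]
force: [-0.2, -0.9, -0.3]
grip_width: 0.0382
grasp_force: 15.0
```

Run:
```python
from h import *
from cell import sensors,vision
o=sensors.get_obs();print(o["qpos"],o["tool_pos"],o["tool_rot"])
T=vision.read_camera("top");S=vision.read_camera("scene")
np.savez("top1.npz",**T);np.savez("scene1.npz",**S)
a=np.zeros((600,800,3),np.uint8)
u=cv2.resize(T["image"][190:290,130:260],None,fx=3,fy=3,interpolation=cv2.INTER_CUBIC);a[:300,:390]=u
v=cv2.resize(S["image"][130:330,140:340],None,fx=2,fy=2,interpolation=cv2.INTER_CUBIC);a[:400,400:800]=v
cv2.imwrite("pics/s1.png",a[...,::-1])
# predicted foot (centre of grip)
R=Ro.from_euler("xyz",o["tool_rot"],degrees=True)
F=o["tool_pos"]+R.apply([0,0,.0405]);print(F,proj(T,F),proj(S,F))
```

```text
[ -14.72170681  -12.26653543  -20.19596386  130.17783395   17.80011531
   36.40762169 -132.41404083] [0.47500364 0.20675579 0.1498231 ] [179.98097414 -29.99439741   5.10243828]
[0.49517117 0.20854306 0.11474709] (np.float64(189.4002774042665), np.float64(254.3493788736893)) (np.float64(239.12253922816683), np.float64(226.99401637992872))
```

View pics/s1.png

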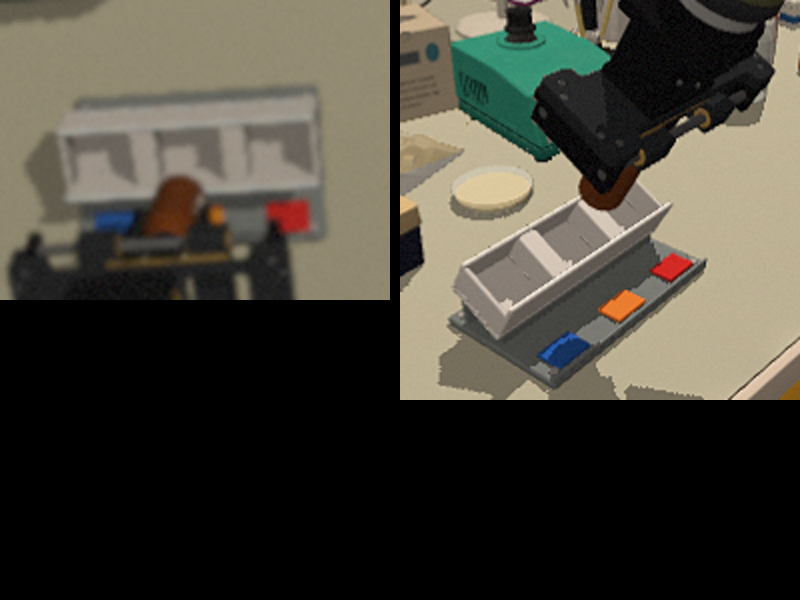

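The top view shows the amber foot near (190,250), just in front of the middle cell. The scene view shows it near (242,228). Both are close to the predicted positions, so I'll check the axis and foot numerically.

Run:
```python
from h import *
from cell import sensors
T=dict(np.load("top1.npz"));S=dict(np.load("scene1.npz"))
o=sensors.get_obs();R=Ro.from_euler("xyz",o["tool_rot"],degrees=True)
th=np.linspace(0,2*np.pi,60)
def outline(c):
    P=[proj(c,o["tool_pos"]+R.apply([.0195*np.cos(t),.0195*np.sin(t),.0405-h])) for t in th for h in np.linspace(0,.055,12)]
    return np.array(P)
for c,box in((T,(170,240,210,275)),(S,(215,205,260,245))):
    x0,y0,x1,y1=box;h=cv2.cvtColor(c["image"],cv2.COLOR_RGB2HSV)[y0:y1,x0:x1]
    m=((h[...,0]<13)&(h[...,1]>130)&(h[...,2]>30)).astype(np.uint8)
    n,l,st,ce=cv2.connectedComponentsWithStats(m);k=1+np.argmax(st[1:,4])
    P=outline(c);ys,xs=np.nonzero(l==k)
    print("mask x",xs.min()+x0,xs.max()+x0,"y",ys.min()+y0,ys.max()+y0,"pred",P.min(0),P.max(0))
    for y in range(ys.min(),ys.max(),3):
        r=xs[ys==y]+x0; q=P[abs(P[:,1]-y-y0)<1.0,0]
        print(y+y0,r.min(),r.max(),q.min().round(1) if len(q) else None,q.max().round(1) if len(q) else None)
b=np.array([.9959,.0904,0]);ax=-.5*b+np.array([0,0,.866]);C=np.array([.5400,.2136,.036])
for d in(.09,.02,0): print(d,rel(C+ax*(.0405+d),Ro.from_euler("z",5.2,degrees=True)*Ro.from_euler("x",180,degrees=True)*Ro.from_euler("y",30,degrees=True)))
```

```text
mask x 177 195 y 250 268 pred [177.45740102 246.69500056] [197.93955025 274.16361516]
250 186 192 181.5 196.8
253 184 195 180.6 197.9
256 182 194 179.8 197.9
259 181 193 179.0 197.3
262 179 195 178.1 196.5
265 178 193 177.5 196.0
mask x 230 258 y 213 234 pred [227.72223594 196.24600365] [262.72468926 236.27614999]
213 254 256 232.6 261.9
216 251 258 231.1 260.2
219 231 257 229.2 258.3
222 230 255 227.9 256.3
225 230 253 227.7 254.2
228 231 251 228.4 252.5
231 234 249 230.2 250.6
0.09 (array([-1. , -1.1,  1. ]), array([ 0.0011, -0.001 , -0.0027]))
0.02 (array([-1. , -1.2, 71. ]), array([ 0.0011, -0.001 , -0.0027]))
0 (array([-1.1, -1.2, 91. ]), array([ 0.0011, -0.001 , -0.0027]))
```

Emit:
drive_tool(
  moves=[
    {"x": -1,"y": -1,"z": 10,"rx": 0,"ry": 0,"rz": -0.003,"fingers": 1},
    {"x": -1,"y": -1,"z": 20,"rx": 0,"ry": 0,"rz": -0.003,"fingers": 1},
    {"x": -1,"y": -1,"z": 32,"rx": 0,"ry": 0,"rz": -0.003,"fingers": 1},
    {"x": -1,"y": -1,"z": 44,"rx": 0,"ry": 0,"rz": -0.003,"fingers": 1},
    {"x": -1,"y": -1,"z": 56,"rx": 0,"ry": 0,"rz": -0.003,"fingers": 1},
    {"x": -1,"y": -1,"z": 68,"rx": 0,"ry": 0,"rz": -0.003,"fingers": 1},
    {"x": -1,"y": -1,"z": 76,"rx": 0,"ry": 0,"rz": -0.003,"fingers": 1},
    {"x": -1,"y": -1,"z": 80,"rx": 0,"ry": 0,"rz": -0.003,"fingers": 1},
    {"x": -1,"y": -1,"z": 84,"rx": 0,"ry": 0,"rz": -0.003,"fingers": 1},
    {"x": -1,"y": -1,"z": 84,"rx": 0,"ry": 0,"rz": -0.003,"fingers": 1},
    {"x": -1,"y": -1,"z": 84,"rx": 0,"ry": 0,"rz": -0.003,"fingers": 1},
  ],
)

```text
time_s: 6.58
tool_pos: [0.5155, 0.2129, 0.0766]
tool_rot: [179.9, -30.0, 5.4]
force: [1.0, 0.0, -0.8]
grip_width: 0.0379
grasp_force: 15.0
```

Run:
```python
from h import *
b=np.array([.9959,.0904,0]);ax=-.5*b+np.array([0,0,.866]);C=np.array([.5400,.2136,.036])
for d in (0,): print(d,rel(C+ax*(.0405+d),Ro.from_euler("z",5.2,degrees=True)*Ro.from_euler("x",180,degrees=True)*Ro.from_euler("y",30,degrees=True)))
```

```text
0 (array([0.9, 1.5, 6.9]), array([-0.0001, -0.0005,  0.0031]))
```

Emit:
drive_tool(
  moves=[
    {"x": 1,"y": 1,"z": 2,"rx": 0,"ry": 0,"rz": 0.003,"fingers": 1},
    {"x": 1,"y": 1,"z": 4,"rx": 0,"ry": 0,"rz": 0.003,"fingers": 1},
    {"x": 1,"y": 1,"z": 5.5,"rx": 0,"ry": 0,"rz": 0.003,"fingers": 1},
    {"x": 1,"y": 1,"z": 6.5,"rx": 0,"ry": 0,"rz": 0.003,"fingers": 1},
    {"x": 1,"y": 1,"z": 6.5,"rx": 0,"ry": 0,"rz": 0.003,"fingers": 1},
    {"x": 1,"y": 1,"z": 6.5,"rx": 0,"ry": 0,"rz": 0.003,"fingers": 1},
  ],
)

```text
time_s: 7.32
tool_pos: [0.5196, 0.2122, 0.0711]
tool_rot: [180.0, -30.0, 5.2]
force: [0.6, -0.4, -1.1]
grip_width: 0.0376
grasp_force: 15.0
```

Emit:
drive_tool(
  moves=[
    {"x": 0,"y": 0,"z": 0.8,"rx": 0,"ry": 0,"rz": 0,"fingers": 1},
    {"x": 0,"y": 0,"z": 1.5,"rx": 0,"ry": 0,"rz": 0,"fingers": 1},
    {"x": 0,"y": 0,"z": 1.5,"rx": 0,"ry": 0,"rz": 0,"fingers": 1},
  ],
)

```text
time_s: 7.7
tool_pos: [0.5204, 0.2122, 0.0701]
tool_rot: [180.0, -30.0, 5.2]
force: [-2.2, -0.3, 3.9]
grip_width: 0.0377
grasp_force: 15.0
```

Emit:
drive_tool(
  moves=[
    {"x": 0,"y": 0,"z": 0.5,"rx": 0,"ry": 0,"rz": 0,"fingers": 0.06},
    {"x": 0,"y": 0,"z": 0.5,"rx": 0,"ry": 0,"rz": 0,"fingers": 0},
    {"x": 0,"y": 0,"z": 0.5,"rx": 0,"ry": 0,"rz": 0,"fingers": -0.1},
    {"x": 0,"y": 0,"z": 0.5,"rx": 0,"ry": 0,"rz": 0,"fingers": -0.2},
    {"x": 0,"y": 0,"z": 0.5,"rx": 0,"ry": 0,"rz": 0,"fingers": -0.25},
    {"x": 0,"y": 0,"z": 0,"rx": 0,"ry": 0,"rz": 0,"fingers": -0.25},
    {"x": 0,"y": 0,"z": -8,"rx": 0,"ry": 0,"rz": 0,"fingers": -0.25},
    {"x": 0,"y": 0,"z": -20,"rx": 0,"ry": 0,"rz": 0,"fingers": -0.25},
    {"x": 0,"y": 0,"z": -40,"rx": 0,"ry": 0,"rz": 0,"fingers": -0.25},
    {"x": 0,"y": 0,"z": -60,"rx": 0,"ry": 0,"rz": 0,"fingers": -0.25},
    {"x": 0,"y": 0,"z": -80,"rx": 0,"ry": 0,"rz": 0,"fingers": -0.25},
    {"x": 0,"y": 0,"z": -100,"rx": 0,"ry": 0,"rz": 0,"fingers": -0.25},
    {"x": 0,"y": 0,"z": -110,"rx": 0,"ry": 0,"rz": 0,"fingers": -0.6},
    {"x": 0,"y": 0,"z": -110,"rx": 0,"ry": 0,"rz": 0,"fingers": -1},
  ],
)

```text
time_s: 9.45
tool_pos: [0.4658, 0.2075, 0.166]
tool_rot: [-180.0, -30.1, 5.2]
force: [-0.6, 0.8, -0.3]
grip_width: 0.067
grasp_force: 0.0
```

Run:
```python
from h import *
from cell import sensors,vision
o=sensors.get_obs();print(o["qpos"],o["tool_pos"],o["tool_rot"])
T=vision.read_camera("top");S=vision.read_camera("scene")
np.savez("top2.npz",**T);np.savez("scene2.npz",**S)
a=np.zeros((400,800,3),np.uint8)
a[:300,:390]=cv2.resize(T["image"][190:290,130:260],None,fx=3,fy=3,interpolation=cv2.INTER_CUBIC)
a[:400,400:800]=cv2.resize(S["image"][180:330,160:310],(400,400),interpolation=cv2.INTER_CUBIC)
cv2.imwrite("pics/s2.png",a[...,::-1])
for p in((.4465,-.1295,.15),(.4465,-.1295,.042)): print(rel(p,(180,0,5.2)))
```

```text
[ -14.69251383  -14.74112416  -20.54917722  129.94708401   15.57698575
   38.61465163 -130.62153809] [0.46577515 0.20754896 0.1660222 ] [-179.97402171  -30.09916659    5.21302758]
(array([-50.1, 333.5, -11.9]), array([ 3.00e-04, -5.23e-01,  1.00e-04]))
(array([-104.1,  333.4,   81.6]), array([ 3.00e-04, -5.23e-01,  1.00e-04]))
```

View pics/s2.png

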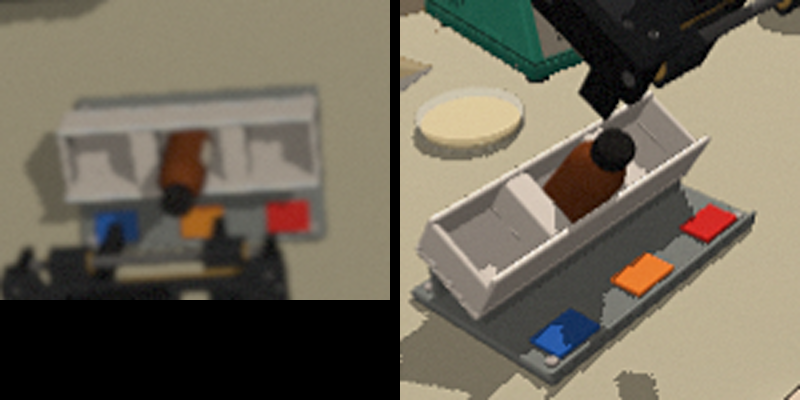

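The amber bottle sits in the middle (orange) cell, leaning on the front wall with its cap at about (189,256) in the top view. Next is the red bottle.

Emit:
drive_tool(
  moves=[
    {"x": -2,"y": 20,"z": -2,"rx": 0,"ry": -0.02,"rz": 0,"fingers": -1},
    {"x": -6,"y": 55,"z": -3,"rx": 0,"ry": -0.08,"rz": 0,"fingers": -1},
    {"x": -12,"y": 95,"z": -4,"rx": 0,"ry": -0.16,"rz": 0,"fingers": -1},
    {"x": -20,"y": 135,"z": -6,"rx": 0,"ry": -0.24,"rz": 0,"fingers": -1},
    {"x": -28,"y": 175,"z": -8,"rx": 0,"ry": -0.32,"rz": 0,"fingers": -1},
    {"x": -35,"y": 215,"z": -9,"rx": 0,"ry": -0.4,"rz": 0,"fingers": -1},
    {"x": -41,"y": 255,"z": -10,"rx": 0,"ry": -0.47,"rz": 0,"fingers": -1},
    {"x": -46,"y": 290,"z": -11,"rx": 0,"ry": -0.51,"rz": 0,"fingers": -1},
    {"x": -49,"y": 318,"z": -12,"rx": 0,"ry": -0.523,"rz": 0,"fingers": -1},
    {"x": -50,"y": 333.5,"z": -12,"rx": 0,"ry": -0.523,"rz": 0,"fingers": -1},
    {"x": -50,"y": 333.5,"z": -12,"rx": 0,"ry": -0.523,"rz": 0,"fingers": -1},
    {"x": -50,"y": 333.5,"z": -12,"rx": 0,"ry": -0.523,"rz": 0,"fingers": -1},
  ],
)

```text
time_s: 11.05
tool_pos: [0.4467, -0.1281, 0.1503]
tool_rot: [-180.0, -0.0, 5.3]
force: [-0.1, -0.2, 0.3]
grip_width: 0.087
grasp_force: 0.0
```

Run:
```python
from h import *
from cell import sensors
print(sensors.get_obs()["qpos"],rel((.4465,-.1295,.042),(180,0,5.2)))
```

```text
[ -4.41498936  -1.35486191  17.03479672 114.98412416   0.39503522
  66.30523242 -72.26061931] (array([ -0.4,   1.4, 108.3]), array([-0.0005, -0.0003,  0.0014]))
```

Emit:
drive_tool(
  moves=[
    {"x": 0,"y": 1,"z": 40,"rx": 0,"ry": 0,"rz": 0,"fingers": -1},
    {"x": 0,"y": 1,"z": 80,"rx": 0,"ry": 0,"rz": 0,"fingers": -1},
    {"x": 0,"y": 1,"z": 100,"rx": 0,"ry": 0,"rz": 0,"fingers": -1},
    {"x": 0,"y": 1,"z": 108,"rx": 0,"ry": 0,"rz": 0,"fingers": -1},
    {"x": 0,"y": 1,"z": 108,"rx": 0,"ry": 0,"rz": 0,"fingers": -1},
    {"x": 0,"y": 1,"z": 108,"rx": 0,"ry": 0,"rz": 0,"fingers": 0.2},
    {"x": 0,"y": 1,"z": 108,"rx": 0,"ry": 0,"rz": 0,"fingers": 0.4},
    {"x": 0,"y": 1,"z": 108,"rx": 0,"ry": 0,"rz": 0,"fingers": 1},
    {"x": 0,"y": 1,"z": 108,"rx": 0,"ry": 0,"rz": 0,"fingers": 1},
    {"x": 0,"y": 1,"z": 108,"rx": 0,"ry": 0,"rz": 0,"fingers": 1},
    {"x": 0,"y": 1,"z": 108,"rx": 0,"ry": 0,"rz": 0,"fingers": 1},
  ],
  force=15,
)

```text
time_s: 12.42
tool_pos: [0.4469, -0.1303, 0.0425]
tool_rot: [-180.0, -0.0, 5.2]
force: [-1.0, 0.9, 0.8]
grip_width: 0.0418
grasp_force: 14.5
```

```bash
cat > g.py <<'E'
from h import *
b=np.array([.9959,.0904,0]);ax=-.5*b+np.array([0,0,.866]);C=np.array([.5465,.1420,.036])
R=Ro.from_euler("z",5.2,degrees=True)*Ro.from_euler("x",180,degrees=True)*Ro.from_euler("y",30,degrees=True)
for d in(.09,0): print(d,rel(C+ax*(.0421+d),R))
E
python3 g.py
```

```text
0.09 (array([  57.9, -262.2, -107.8]), array([-0.    ,  0.5229,  0.    ]))
0 (array([ 102.8, -262.2,  -29.9]), array([-0.    ,  0.5229,  0.    ]))
```

Emit:
drive_tool(
  moves=[
    {"x": 0,"y": 0,"z": -20,"rx": 0,"ry": 0,"rz": 0,"fingers": 1},
    {"x": 0,"y": 0,"z": -60,"rx": 0,"ry": 0,"rz": 0,"fingers": 1},
    {"x": 0,"y": 0,"z": -110,"rx": 0,"ry": 0,"rz": 0,"fingers": 1},
    {"x": 5,"y": -20,"z": -145,"rx": 0,"ry": 0.05,"rz": 0,"fingers": 1},
    {"x": 10,"y": -50,"z": -160,"rx": 0,"ry": 0.12,"rz": 0,"fingers": 1},
    {"x": 20,"y": -85,"z": -160,"rx": 0,"ry": 0.2,"rz": 0,"fingers": 1},
    {"x": 30,"y": -120,"z": -160,"rx": 0,"ry": 0.28,"rz": 0,"fingers": 1},
    {"x": 40,"y": -160,"z": -160,"rx": 0,"ry": 0.36,"rz": 0,"fingers": 1},
    {"x": 48,"y": -195,"z": -150,"rx": 0,"ry": 0.44,"rz": 0,"fingers": 1},
    {"x": 54,"y": -225,"z": -135,"rx": 0,"ry": 0.5,"rz": 0,"fingers": 1},
    {"x": 58,"y": -250,"z": -120,"rx": 0,"ry": 0.523,"rz": 0,"fingers": 1},
    {"x": 58,"y": -262,"z": -108,"rx": 0,"ry": 0.523,"rz": 0,"fingers": 1},
    {"x": 58,"y": -262,"z": -108,"rx": 0,"ry": 0.523,"rz": 0,"fingers": 1},
    {"x": 58,"y": -262,"z": -108,"rx": 0,"ry": 0.523,"rz": 0,"fingers": 1},
  ],
)

```text
time_s: 14.18
tool_pos: [0.4812, 0.1352, 0.1509]
tool_rot: [180.0, -30.0, 5.2]
force: [0.7, -0.8, -1.0]
grip_width: 0.0418
grasp_force: 14.5
```

```bash
python3 g.py
python3 - <<'E'
from h import *
from cell import sensors,vision
o=sensors.get_obs();print(o["qpos"])
R=Ro.from_euler("xyz",o["tool_rot"],degrees=True)
th=np.linspace(0,2*np.pi,60)
for n in("top","scene"):
    c=vision.read_camera(n)
    P=np.array([proj(c,o["tool_pos"]+R.apply([.021*np.cos(t),.021*np.sin(t),.0421-h])) for t in th for h in np.linspace(0,.05,12)]).astype(np.float32)
    im=np.ascontiguousarray(c["image"]); x0,y0=P.min(0).astype(int)-20;x1,y1=P.max(0).astype(int)+20
    s=cv2.resize(im[y0:y1,x0:x1],None,fx=5,fy=5,interpolation=cv2.INTER_CUBIC)
    cv2.polylines(s,[((cv2.convexHull(P)-[x0,y0]+.5)*5).astype(np.int32)],True,(0,255,0))
    globals()[n]=s[:600,:398]
a=np.zeros((600,800,3),np.uint8);a[:top.shape[0],:top.shape[1]]=top;a[:scene.shape[0],400:400+scene.shape[1]]=scene
cv2.imwrite("pics/s3.png",a[...,::-1])
E
```

```text
0.09 (array([-0.6, -0.8,  0.2]), array([ 0.0005, -0.0001, -0.0007]))
0 (array([-0.6, -0.9, 90.2]), array([ 0.0005, -0.0001, -0.0007]))
[ -12.46269725  -16.26963117  -11.98752053  133.37151173   11.24205646
   34.63763392 -117.34806263]
```

View pics/s3.png

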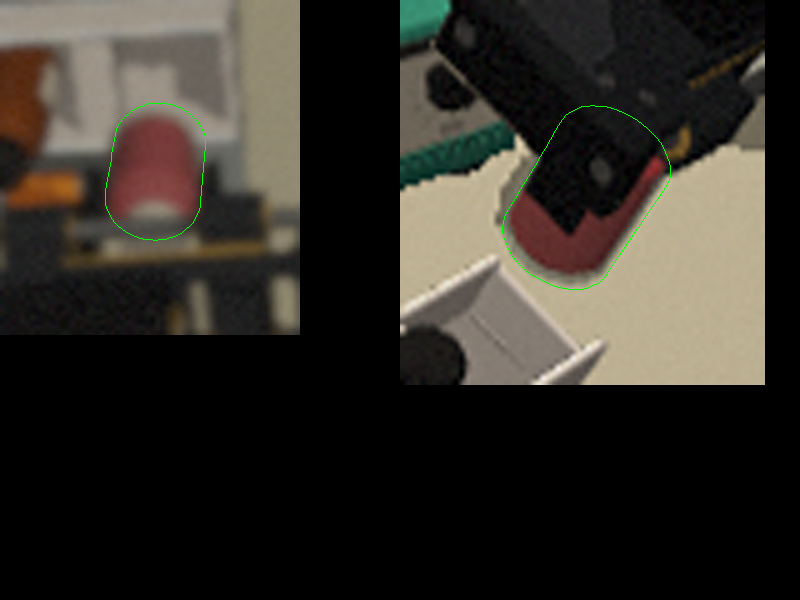

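The red bottle is held upright in the grip at about crop (155,165) in the top view and (570,230) in the scene view, and it matches the predicted outline. I'll lower it now.

Emit:
drive_tool(
  moves=[
    {"x": 0,"y": -1,"z": 10,"rx": 0,"ry": 0,"rz": 0,"fingers": 1},
    {"x": 0,"y": -1,"z": 20,"rx": 0,"ry": 0,"rz": 0,"fingers": 1},
    {"x": 0,"y": -1,"z": 32,"rx": 0,"ry": 0,"rz": 0,"fingers": 1},
    {"x": 0,"y": -1,"z": 44,"rx": 0,"ry": 0,"rz": 0,"fingers": 1},
    {"x": 0,"y": -1,"z": 56,"rx": 0,"ry": 0,"rz": 0,"fingers": 1},
    {"x": 0,"y": -1,"z": 68,"rx": 0,"ry": 0,"rz": 0,"fingers": 1},
    {"x": 0,"y": -1,"z": 76,"rx": 0,"ry": 0,"rz": 0,"fingers": 1},
    {"x": 0,"y": -1,"z": 80,"rx": 0,"ry": 0,"rz": 0,"fingers": 1},
    {"x": 0,"y": -1,"z": 84,"rx": 0,"ry": 0,"rz": 0,"fingers": 1},
    {"x": 0,"y": -1,"z": 84,"rx": 0,"ry": 0,"rz": 0,"fingers": 1},
    {"x": 0,"y": -1,"z": 84,"rx": 0,"ry": 0,"rz": 0,"fingers": 1},
  ],
)

```text
time_s: 15.65
tool_pos: [0.5227, 0.1407, 0.0781]
tool_rot: [180.0, -30.0, 5.2]
force: [-0.0, -0.1, -0.6]
grip_width: 0.0418
grasp_force: 14.5
```

```bash
python3 g.py
```

```text
0.09 (array([ -0.4,   0.8, -83.7]), array([-0.    , -0.0005,  0.0001]))
0 (array([-0.4,  0.8,  6.3]), array([-0.    , -0.0005,  0.0001]))
```

Emit:
drive_tool(
  moves=[
    {"x": 0,"y": 1,"z": 2,"rx": 0,"ry": 0,"rz": 0,"fingers": 1},
    {"x": 0,"y": 1,"z": 3.5,"rx": 0,"ry": 0,"rz": 0,"fingers": 1},
    {"x": 0,"y": 1,"z": 5,"rx": 0,"ry": 0,"rz": 0,"fingers": 1},
    {"x": 0,"y": 1,"z": 6,"rx": 0,"ry": 0,"rz": 0,"fingers": 1},
    {"x": 0,"y": 1,"z": 6,"rx": 0,"ry": 0,"rz": 0,"fingers": 1},
    {"x": 0,"y": 1,"z": 6,"rx": 0,"ry": 0,"rz": 0,"fingers": 1},
  ],
)

```text
time_s: 16.4
tool_pos: [0.5256, 0.1399, 0.0726]
tool_rot: [180.0, -30.0, 5.2]
force: [0.3, -0.1, -0.2]
grip_width: 0.0419
grasp_force: 14.5
```

Emit:
drive_tool(
  moves=[
    {"x": 0,"y": 0,"z": 0.7,"rx": 0,"ry": 0,"rz": 0,"fingers": 1},
    {"x": 0,"y": 0,"z": 1.2,"rx": 0,"ry": 0,"rz": 0,"fingers": 1},
    {"x": 0,"y": 0,"z": 1.2,"rx": 0,"ry": 0,"rz": 0,"fingers": 1},
  ],
)

```text
time_s: 16.77
tool_pos: [0.5262, 0.1403, 0.0717]
tool_rot: [-180.0, -30.0, 5.2]
force: [-3.7, 0.4, 3.1]
grip_width: 0.0419
grasp_force: 14.6
```

Emit:
drive_tool(
  moves=[
    {"x": 0,"y": 0,"z": 0.3,"rx": 0,"ry": 0,"rz": 0,"fingers": 0},
    {"x": 0,"y": 0,"z": 0.3,"rx": 0,"ry": 0,"rz": 0,"fingers": -0.08},
    {"x": 0,"y": 0,"z": 0.3,"rx": 0,"ry": 0,"rz": 0,"fingers": -0.16},
    {"x": 0,"y": 0,"z": 0.3,"rx": 0,"ry": 0,"rz": 0,"fingers": -0.25},
    {"x": 0,"y": 0,"z": 0.3,"rx": 0,"ry": 0,"rz": 0,"fingers": -0.28},
    {"x": 0,"y": 0,"z": 0,"rx": 0,"ry": 0,"rz": 0,"fingers": -0.28},
    {"x": 0,"y": 0,"z": -8,"rx": 0,"ry": 0,"rz": 0,"fingers": -0.28},
    {"x": 0,"y": 0,"z": -20,"rx": 0,"ry": 0,"rz": 0,"fingers": -0.28},
    {"x": 0,"y": 0,"z": -40,"rx": 0,"ry": 0,"rz": 0,"fingers": -0.28},
    {"x": 0,"y": 0,"z": -60,"rx": 0,"ry": 0,"rz": 0,"fingers": -0.28},
    {"x": 0,"y": 0,"z": -80,"rx": 0,"ry": 0,"rz": 0,"fingers": -0.28},
    {"x": 0,"y": 0,"z": -95,"rx": 0,"ry": 0,"rz": 0,"fingers": -0.28},
    {"x": 0,"y": 30,"z": -100,"rx": 0,"ry": 0,"rz": 0,"fingers": -0.28},
    {"x": 0,"y": 75,"z": -100,"rx": 0,"ry": -0.1,"rz": 0,"fingers": -0.28},
    {"x": 0,"y": 120,"z": -100,"rx": 0,"ry": -0.2,"rz": 0,"fingers": -0.28},
    {"x": 0,"y": 160,"z": -100,"rx": 0,"ry": -0.3,"rz": 0,"fingers": -0.28},
    {"x": 0,"y": 190,"z": -100,"rx": 0,"ry": -0.4,"rz": 0,"fingers": -0.28},
    {"x": 0,"y": 200,"z": -100,"rx": 0,"ry": -0.4,"rz": 0,"fingers": -0.28},
    {"x": 0,"y": 200,"z": -100,"rx": 0,"ry": -0.4,"rz": 0,"fingers": -0.28},
  ],
)

```text
time_s: 19.15
tool_pos: [0.494, -0.0635, 0.1582]
tool_rot: [-179.9, -7.1, 5.2]
force: [0.0, 0.8, -0.5]
grip_width: 0.0553
grasp_force: 0.0
```

Run:
```python
from h import *
from cell import vision
T=vision.read_camera("top");S=vision.read_camera("scene")
a=np.zeros((400,800,3),np.uint8)
a[:400,:390]=cv2.resize(T["image"][140:290,130:260],(390,400),interpolation=cv2.INTER_CUBIC)
a[:400,400:800]=cv2.resize(S["image"][180:330,160:310],(400,400),interpolation=cv2.INTER_CUBIC)
cv2.imwrite("pics/s4.png",a[...,::-1])
```

```text
(no output)
```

View pics/s4.png

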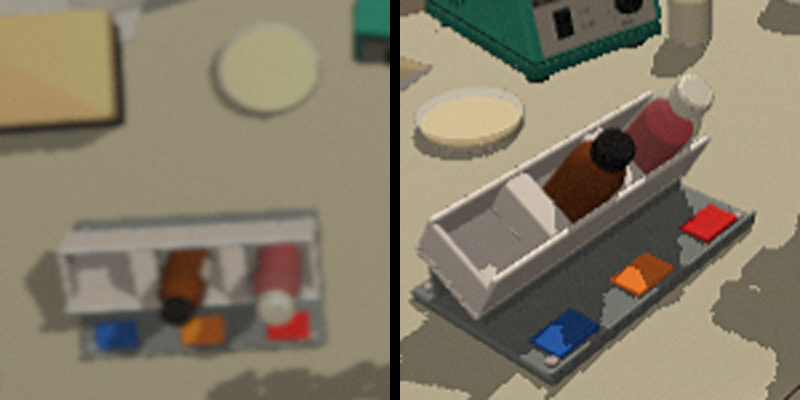

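The amber bottle is in the orange cell (cap at top-view pixel (189,256)) and the red bottle is in the red cell (cap at (222,254)). The blue cell is empty. One quick numeric check of the tilt.

Run:
```python
from h import *
T=dict(np.load("top0.npz"));S=dict(np.load("scene0.npz"))
b=np.array([.9959,.0904,0]);y=np.array([-.0904,.9959,0]);ax=-.5*b+np.array([0,0,.866]);x=np.cross(y,ax)
for n,C,t,s in(("amb",[.54,.2136,.036],(189,256.3),(239.5,236.3)),("red",[.5465,.142,.036],(222,254.4),(269.9,215.6))):
    X,e=tri(T,t,S,s);d=X-C;print(n,"cap in cell frame",(d@x).round(4),(d@y).round(4),(d@ax).round(4),"miss",e)
```

```text
amb cap in cell frame -0.0105 0.0029 0.08 miss 0.000543974839830126
red cap in cell frame -0.0087 -0.0036 0.0858 miss 0.001700967016254268
```

Both bottles are seated with only a few degrees of lean and stand centred across their cells, so I'll hand in.

```bash
python3 -c "
from cell import workorder
print(workorder.sign_off())"
```

```text
the job is handed in; nothing more can be done
None
```

I placed the red bottle in the red-tag cell and the amber bottle in the orange-tag cell, left the blue cell empty, and handed the job in at about 19 s of the 54 s allowed; the sign-off returned no verdict.

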